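# Level the setting shelf on the pastry bench

### The arm

A 6-joint arm with a two-finger parallel gripper is mounted at the origin on the work surface. World frame = base frame: x ahead of the robot, y to its left, z up, the work surface at z = 0. Lengths are in m, angles in rad, forces in N, time in s.
With the tool pointing down it reaches from about 0.35 to 0.85 m from the base axis. Payload 8.1 kg.
Tool frame: the origin (TCP) lies at the centre of the arm's flange, where the gripper is bolted on; the fingertips stand 186 mm ahead of it and the grasp point (between the pads) lies 167 mm ahead of it; z points along the fingers, y is the direction in which the jaws open and shut (so a half turn about z gives the same grasp; the last joint's range is limited). The gripper opens to 93 mm and grips with 3 to 60 N. Pads are 15 mm wide; open, the fingers measure 128 mm over their backs; the gripper's body (75 mm by 188 mm) begins 65 mm behind the grasp point.
Start: joints at [-1.421, 0.13, 1.488, -0, 1.523, -0.085], TCP at [0.14, -0.584, 0.405] pointing down, gripper open.
Joint ranges: [-2.96, 2.96], [-0.89, 2.26], [0.02, 2.5], [-1.34, 4.48], [0, 2.73], [-2.66, 2.66]. Speed limits (rad/s): [2.39, 2.39, 2.79, 3.14, 3.14, 3.14].

### API

Orientations are given as a rotation vector (axis times angle).
In Python, from plant import robot, viewer, order gives the robot as it stands.
- The arm moves only by the tool apply_moves, never from a script. Its argument "deltas" is a list of rows, each a list of 3 entries, a list of its own where there are three numbers: the finger opening in mm, from 0 to 93, then the shift along the tool's x, y, z in mm, then the turn about the tool's z in rad. In form: [[grip, [dx, dy, dz], yaw], ...]. A call has 1 to 5 rows; each row shifts and turns the commanded pose from where the row before left it, along the tool's axes as they then stand; what a row does not reach is not made up. A row lasts 1/8 s, in which the tool goes at most 62.5 mm and 10.7 degrees, less where a joint would pass 70% of its speed; a pose out of reach is approached as far as the arm can. A call is refused whole if a number of a shift passes 62.5 or a number of a turn 0.188, either way. A call with a gripper value outside its range is refused whole. The fingers move at their own pace and stop on an object; "grip_force" is the grip in N (left out, the last holds). Time passes only in rows, so rows that do not move let the fingers close. It gives the time, the measured TCP pose, the force and the opening at its end, in the units of the state.
- robot.read_state(): the state, without advancing time (a new reading comes with each control period).
- viewer.read_camera(name): name is "scene" or "top" or "wrist"; returns the picture (480x640x3 uint8, blue, green, red); there is no depth.
- viewer.get_calibration(name): a dict with "fx", "fy", "cx", "cy" (pixels), "distortion" ([k1, k2, p1, p2, k3] as OpenCV has them; the pictures are not rectified), "R" (3x3) and "t" (3): a world point X has camera coordinates R X + t. Camera axes: x right, y down, z forward; pixel columns grow to the right and rows downward; lengths in m; the calibration is good to about 2 mm. A picture is of the moment at which its call begins: read the wrist's pose just before it. get_calibration takes no time and is no camera call; for the wrist camera it gives the pose at the moment of the call.
- order.close_job(): hands the job in, once; it reports no verdict.
The state is a dict: "t": time; "q": joint angles; "dq": joint speeds; "joint_torque": joint torques, N m; "tool_pos": TCP position; "orientation": TCP orientation; "force": force on the tool from outside, world axes, zero at the start; "wrist_torque": the same for the moment, N m; "opening": finger opening in m.
Only numpy, scipy, OpenCV 4.12 (cv2) and the standard library are available. Lean on these libraries where they do the work, as an engineer would, in place of code of your own. Each camera call takes 0.05 s, during which the arm holds its last target. There are 200 camera calls.

### The job

Take the spirit level out of the utensil tray and stand it upright, on its flat base, in the middle of the low metal setting shelf, lengthwise in line with the shelf's screw foot. Let go of it and turn the black knob of the foot until the bubble rests between the two lines, then press the level firmly down on the shelf and finish while still pressing, with the bubble between the lines under your push: do not let go at the end. Leave the other utensils and wares where they are.

Things in the scene. Friction and masses are not known exactly. Their poses are not given: they have to be found in the camera images.
- level_mid (a point): Loose aluminium spirit level (0.3 kg), an upright bar 180 long x 24 wide x 40 high, standing on its base in one compartment of the tray. This point: its centre, 20 above the base; x along its length, z up. The vial lies in a 60 long window mid-top; the top beside it (30 to 90 from the middle, both ways) is solid, flush with the vial: press there. Either end may point at the foot.
- level: The same spirit level, origin at the centre of its base, axes as level_mid.
- bubble (a joint): Bubble's place in the vial, m along the level's x from the middle, -0.019 to 0.019. The pale bubble, 18 long, goes to the higher end, 1.5 mm per mrad of slope, and settles in about 1 s. Two black rings round the green vial, 24 apart, are the lines: it is between them from -0.003 to 0.003.
- bubble_mid (a point): The middle of the bubble.
- stand: The setting shelf, fixed to the bench: origin on the bench under the middle of its deck; x runs lengthwise from the screw foot (near end, towards the robot) to the two fixed legs (far end), z up. It stands left or right of the tray, yawed by up to 0.3 rad.
- deck_mid (a point): Middle of the top of the metal deck, 90 above the bench: 280 (x) x 220 (y), flat, empty, a low rail (29 high) along its far edge; x as for the shelf. It pivots on its far legs, 120 beyond this point, and slopes under 1 degree at the start, screw end low. Its foot gives a little: 10 N pressed in the middle move the bubble about 1 mm away from the foot.
- knob_mid (a point): Centre of the screw foot's black upright round knob: 42 diameter, 28 high (103 to 131 above the bench), on the axis, 180 from mid-deck towards the robot, 40 off the deck's edge; below it a 16 mm spindle and an ear, top 85 above the bench at most. Turns at constant height, many turns, 0.06 N m. Clockwise from above raises that end 4 mm a turn: the bubble moves 3.2 mm per radian towards the foot.
- caddy: White plastic utensil tray, fixed, 215 (x) x 300 (y) x 32 high, walls 4, floor 4 thick, origin under its centre; two dividers along x make three compartments 207 x 95, centred at y = -99, 0 and 99. One holds the level, the others the brush and the scraper, in any order.
- brush: Pastry brush lying in the tray; leave alone.
- scraper: Dough scraper, steel blade with a wooden handle, lying in the tray; leave alone.
- cake_tin: Empty round dark cake tin, 170 wide, 45 high; leave alone.
- dredger: Aluminium flour dredger, 66 wide, 96 high, between shelf and tray on the robot's side; leave alone.
- tart_ring: Steel tart ring, 80 wide, 25 high; leave alone.
- bowl: White bowl, 130 wide, 55 high; leave alone.
- palette_knife: Palette knife lying on the bench, 260 long; leave alone.
- jam_jar: Jam jar, 68 wide, 85 high; leave alone.
Not all that is in view belongs to the job. What is shaped like the level but orange or yellow is not meant.

How it is judged:
On the way, in this order (a step that is already met when the one before it is completed fails the run):
1. the level stands on its base in the middle of the shelf, in line with the screw foot, and has been let go (x of level_mid in the frame of deck_mid between -0.05 and 0.05 m and y of level_mid in the frame of deck_mid between -0.06 and 0.06 m and z of level_mid in the frame of deck_mid between 0.014 and 0.025 m and angle between the x axis of level_mid and the x axis of deck_mid, either way round below 0.2 rad and contact force between the fingers and level below 0.05 N), for 0.3 s.
2. the level is pressed down on the shelf and the bubble is between the lines (x of level_mid in the frame of deck_mid between -0.05 and 0.05 m and y of level_mid in the frame of deck_mid between -0.06 and 0.06 m and z of level_mid in the frame of deck_mid between 0.014 and 0.025 m and angle between the x axis of level_mid and the x axis of deck_mid, either way round below 0.2 rad and value of joint bubble between -0.003 and 0.003 m and angle between deck_mid's own z axis and vertical below 0.0032 rad and contact force between level and stand above 7 N and contact force between the fingers and level above 3 N), for 0.3 s.
At the end, for the whole second after the job is handed in: The level stands flat on the deck, centre within 50 mm lengthwise and 60 mm crosswise of its middle, in line within 0.2 rad; fingers press it (3 N or more), it bears on the shelf with 7 N or more, weight included; bubble within 3 mm of the middle, deck level within 0.0032 rad (all of step 2); the arm keeps its last pose, push and grip.
It fails at once if a bystander is pushed away (more than 40 mm) (distance of any of brush, scraper, cake_tin, dredger, tart_ring, bowl, palette_knife, jam_jar from where it was at the start of the episode above 0.04 m).
It also fails if it takes over 72 s, if anything falls off the work surface, if the arm or the gripper's body presses on something with over 40 N, if the wrist force passes 120 N, or if a joint passes its speed limit or range.

## Working session

There is one attempt and no reset: what is moved stays moved. The work goes in short steps, Python scripts to look and compute and a tool call to move; the robot and the scene stay as the last step left them, time stands still between calls to the robot, and variables do not carry over. Pictures are saved under pics/ and viewed, about 8 in all and at most 12, crops included, and the job is handed in when it is done.

Besides the shell and the picture viewer there is one more tool, called after "Request:" by a JSON object that holds its "name" and its "arguments". apply_moves: Moves the arm, as the interface text tells. Its arguments: {"type":"object","properties":{"deltas":{"type":"array"},"grip_force":{"type":"number"}},"required":["deltas"]}

```bash
ls; mkdir -p pics; cat > h.py <<'E'
import numpy as np, cv2
from plant import robot, viewer, order
from scipy.spatial.transform import Rotation as Rn
def cal(n):
    c=viewer.get_calibration(n)
    K=np.array([[c['fx'],0,c['cx']],[0,c['fy'],c['cy']],[0,0,1.]])
    return K,np.array(c['distortion'],float),np.array(c['R'],float),np.array(c['t'],float)
def ray(C,uv):
    K,D,R,t=C
    p=cv2.undistortPoints(np.array(uv,float).reshape(-1,1,2),K,D).reshape(-1,2)
    d=np.c_[p,np.ones(len(p))]@R
    return -R.T@t, d/np.linalg.norm(d,axis=1,keepdims=True)
def plane(C,uv,z):
    o,d=ray(C,uv); return o+d*((z-o[2])/d[:,2])[:,None]
def proj(C,X):
    K,D,R,t=C
    return cv2.projectPoints(np.array(X,float).reshape(-1,1,3),cv2.Rodrigues(R)[0],t,K,D)[0].reshape(-1,2)
def tri(C1,a,C2,b):
    o1,d1=ray(C1,a);o2,d2=ray(C2,b);out=[]
    for x,y in zip(d1,d2):
        s=np.linalg.lstsq(np.c_[x,-y],o2-o1,rcond=None)[0]
        p,q=o1+s[0]*x,o2+s[1]*y; out.append(np.r_[(p+q)/2,np.linalg.norm(p-q)])
    return np.array(out)
E
python3 - <<'E'
from h import *
np.set_printoptions(precision=4,suppress=True)
s=robot.read_state(); print(s)
for n in("top","scene","wrist"):
    C=cal(n); im=viewer.read_camera(n); cv2.imwrite(f"pics/{n}0.png",im)
    print(n,C[0][0,0],C[1],-C[2].T@C[3],C[2][2])
E
```

```text
pics
{'t': 0.0, 'q': array([-1.4214,  0.1312,  1.4893,  0.    ,  1.523 , -0.0854]), 'dq': array([ 0.0009,  0.0002, -0.0006, -0.0007, -0.0005, -0.0005]), 'joint_torque': array([ -0.0029, -55.9859, -49.1755,   0.0762,   0.0351,  -0.0002]), 'tool_pos': array([ 0.1396, -0.5833,  0.4037]), 'orientation': array([-3.1182, -0.3678,  0.0001]), 'force': array([ 0.351 ,  0.4401, -0.0927]), 'wrist_torque': array([-0.0468,  0.0048,  0.0318]), 'opening': 0.09290152744832747}
top 508.4274102840149 [-0.0576  0.      0.      0.      0.    ] [0.2341 0.0117 1.6265] [ 0.1465  0.0005 -0.9892]
scene 467.1070600040673 [0.0062 0.     0.     0.     0.    ] [1.0371 1.019  0.9798] [-0.3849 -0.6938 -0.6087]
wrist 333.67325162489055 [-0.0509  0.      0.      0.      0.    ] [ 0.2217 -0.565   0.3834] [-0.2913 -0.0687 -0.9542]
```

View pics/top0.png

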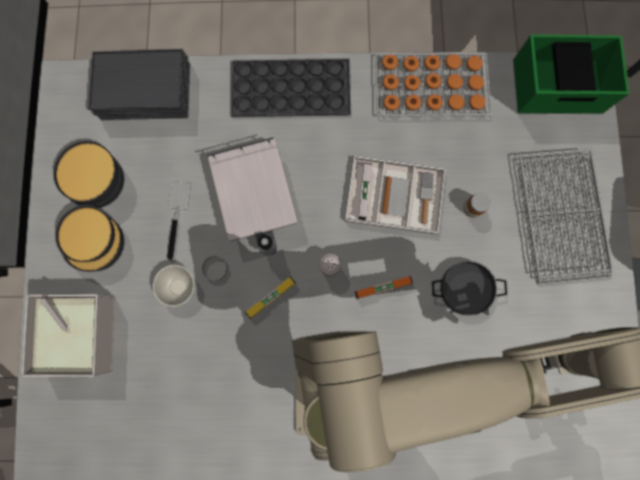

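View pics/scene0.png

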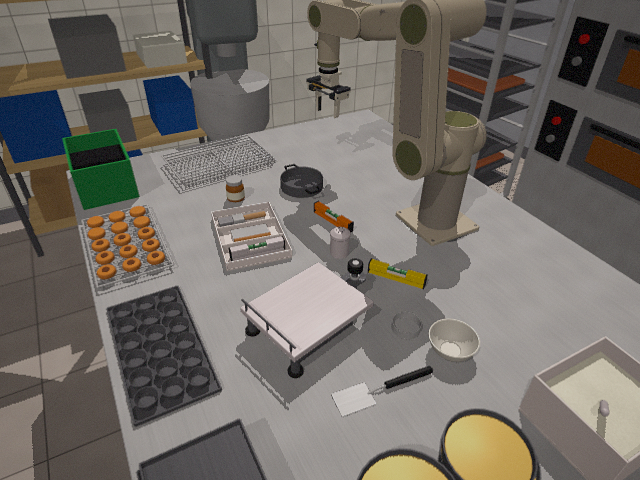

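Top view: shelf deck around (253,187), knob (265,241), tray (395,195) with the aluminium level in its left compartment at (365,190). The scene view shows the level at (257,247) and the knob at (355,267). I'll zoom in for the measurements.

```bash
python3 - <<'E'
from h import *
t=cv2.imread("pics/top0.png");s=cv2.imread("pics/scene0.png")
def crop(im,x,y,w,h,k): return cv2.resize(im[y:y+h,x:x+w],(w*k,h*k),interpolation=cv2.INTER_CUBIC)
a=crop(t,340,150,100,75,4); b=crop(s,205,200,100,75,4)
c=crop(t,195,130,100,75,4); c=cv2.resize(t[130:250,195:320],(400,384))[:300]
c=cv2.resize(t[130:256,190:358],(400,300),interpolation=cv2.INTER_CUBIC)
d=cv2.resize(s[230:380,220:420],(400,300),interpolation=cv2.INTER_CUBIC)
cv2.imwrite("pics/comp.png",np.vstack([np.hstack([a,b]),np.hstack([c,d])]))
E
```

```text
(no output)
```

View pics/comp.png

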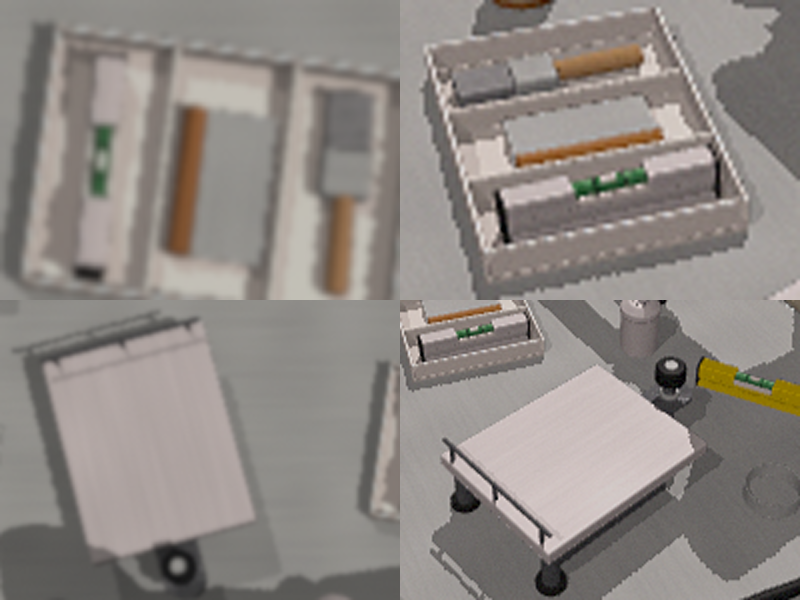

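The composite gives clear features: vial in top at about (365,190) and in scene at (257,245), level ends in top at (368,165) and (362,218). The deck corners and knob cap are also visible. Now I'll measure by masks and triangulation.

```bash
python3 - <<'E'
from h import *
np.set_printoptions(precision=4,suppress=True)
T,S=cal("top"),cal("scene")
t=cv2.imread("pics/top0.png");s=cv2.imread("pics/scene0.png")
def green(im,x0,y0,x1,y1):
    h=cv2.cvtColor(im,cv2.COLOR_BGR2HSV); m=cv2.inRange(h,(45,80,40),(85,255,255)); w=np.zeros_like(m); w[y0:y1,x0:x1]=m[y0:y1,x0:x1]
    p=np.argwhere(w)[:,::-1]; r=cv2.minAreaRect(p.astype(np.float32)); return p.mean(0),r,len(p)
gt=green(t,350,160,382,225); gs=green(s,235,220,290,270); print(gt,gs)
print("vial",tri(T,[gt[1][0]],S,[gs[1][0]]))
# level ends, top plane
for z in(0.044,): print("level ends",plane(T,[(368,165.5),(362.2,217)],z))
# tray corners top rim
tc=np.array([(56,30),(28,282)])/4+[340,150]; print("tray rim", plane(T,tc,0.032))
# tray level divider etc
# deck corners tri
k=168/400
dt=np.array([(93,262),(257,222),(203,20)])*k+[190,130]
ds=np.array([(703-400,443-300),(597-400,366-300),(443-400,456-300)])/2+[220,230]
print("deck tri wk0(left-near),right-near,right-far\n",tri(T,dt,S,ds), "\n",plane(T,dt,.09))
kt=np.array([(178,565-300)])*k+[190,130]; ks=np.array([(671-400,366-300)])/2+[220,230]
print("knob",kt,ks,tri(T,kt,S,ks))
# deck contour in top
h=cv2.cvtColor(t,cv2.COLOR_BGR2HSV)
g=t.astype(int); m=((g[:,:,2]-g[:,:,1]>4)&(g[:,:,2]>150)).astype(np.uint8)*255
m[:, :195]=0;m[:,305:]=0;m[:125]=0;m[250:]=0
c=max(cv2.findContours(m,cv2.RETR_EXTERNAL,cv2.CHAIN_APPROX_NONE)[0],key=cv2.contourArea)
r=cv2.minAreaRect(c); b=cv2.boxPoints(r); print(r); P=plane(T,b,.09); print(P, np.linalg.norm(np.diff(P,axis=0),axis=1))
E
```

```text
(array([364.9231, 190.0769]), ((364.9549255371094, 189.99591064453125), (1.1769646406173706, 14.123575210571289), 5.19442892074585), 13) (array([256.6889, 245.4222]), ((257.0192565917969, 245.09616088867188), (3.3339743614196777, 18.04268455505371), 78.69007110595703), 45)
vial [[ 0.6471 -0.1197  0.039   0.0005]]
level ends [[ 0.7267 -0.1311  0.044 ]
 [ 0.5575 -0.1081  0.044 ]]
tray rim [[ 0.7581 -0.0873  0.032 ]
 [ 0.5493 -0.0601  0.032 ]]
deck tri wk0(left-near),right-near,right-far
 [[0.4843 0.3048 0.086  0.0041]
 [0.5342 0.0934 0.0805 0.0023]
 [0.8047 0.1653 0.0867 0.0048]] 
 [[0.482  0.3053 0.09  ]
 [0.5314 0.0935 0.09  ]
 [0.8057 0.1639 0.09  ]]
knob [[264.76 241.3 ]] [[355.5 263. ]] [[0.4702 0.1908 0.1298 0.0001]]
((252.15916442871094, 189.2943115234375), (86.2147445678711, 70.24669647216797), 75.30268096923828)
[[0.7499 0.3786 0.09  ]
 [0.8048 0.1641 0.09  ]
 [0.535  0.0962 0.09  ]
 [0.4825 0.3051 0.09  ]] [0.2215 0.2782 0.2154]
```

```bash
cat >> h.py <<'E'
np.set_printoptions(precision=4,suppress=True)
def pose():
    s=robot.read_state(); R=Rn.from_rotvec(s['orientation']).as_matrix(); return s,np.array(s['tool_pos']),R
def go(x,y,z,yaw):
    s,p,R=pose(); y0=np.arctan2(R[1,0],R[0,0]); d=np.array([x,y,z])-p
    dy=(yaw-y0+np.pi)%(2*np.pi)-np.pi
    Y=lambda a:np.array([[np.cos(a),np.sin(a),0],[np.sin(a),-np.cos(a),0],[0,0,-1]])
    print("t",round(s['t'],2),"p",p,"yaw",round(y0,4),"q6",round(s['q'][5],3),"F",s['force'],"open",round(s['opening']*1e3,1))
    print(" turn about tool z",round(-dy,4)," shift mm before turn",R.T@d*1e3," after turn",Y(yaw).T@d*1e3)
E
python3 -c "
from h import *
go(.645,-.12,.32,-.135)"
```

```text
t 0.15 p [ 0.1396 -0.5834  0.4039] yaw 0.2348 q6 -0.085 F [-0.4038 -0.0543  0.021 ] open 93.3
 turn about tool z 0.3698  shift mm before turn [ 599.3341 -332.9187   84.4652]  after turn [ 438.4327 -527.1651   83.9306]
```

Request:
{"name": "apply_moves", "arguments": {"deltas": [[60,[0,0,0],0.185],[60,[0,0,0],0.185],[60,[36,-44,0],0],[60,[36,-44,0],0],[60,[36,-44,0],0]], "grip_force": 25}}

```text
t: 0.78
tool_pos: [0.2652, -0.466, 0.4044]
orientation: [-3.134, 0.213, 0.0]
force: [0.8, -0.3, -0.6]
opening: 0.0599
```

Request:
{"name": "apply_moves", "arguments": {"deltas": [[60,[36,-44,0],0],[60,[36,-44,0],0],[60,[36,-44,0],0],[60,[36,-44,0],0],[60,[36,-44,0],0]]}}

```text
t: 1.4
tool_pos: [0.4735, -0.272, 0.4046]
orientation: [3.134, -0.212, -0.0]
force: [0.3, -0.6, -0.5]
opening: 0.06
```

Request:
{"name": "apply_moves", "arguments": {"deltas": [[40,[36,-44,0],0],[40,[36,-44,0],0],[40,[36,-44,20],0],[40,[36,-44,20],0],[40,[0,0,0],0]]}}

```text
t: 2.02
tool_pos: [0.64, -0.1151, 0.3605]
orientation: [-3.133, 0.205, 0.009]
force: [-0.2, 0.2, -0.0]
opening: 0.0399
```

```bash
python3 -c "
from h import *
go(.645,-.12,.32,-.135)
C=cal('wrist');im=viewer.read_camera('wrist');cv2.imwrite('pics/w1.png',im)
print(proj(C,[[.6471,-.1197,.044],[.645-.0892,-.1197+.0121,.044],[.645+.0892,-.1197-.0121,.044]]))"
```

```text
t 2.02 p [ 0.64   -0.1151  0.3605] yaw -0.1308 q6 1.445 F [-0.1759  0.2407 -0.0074] open 39.9
 turn about tool z 0.0042  shift mm before turn [ 5.8689  4.2789 40.4716]  after turn [ 5.6548  4.19   40.5114]
[[320.2931 216.9606]
 [319.8364 306.2596]
 [321.4428 115.4926]]
```

View pics/w1.png

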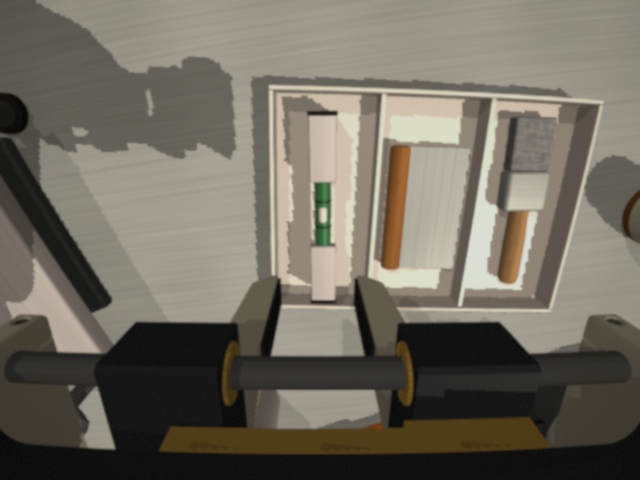

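The wrist view shows the level with ends at (322,113) and (323,301) and the vial at (322,214). That's close to my prediction, and both side gaps in the compartment are free for the fingers. I'll triangulate against the top view, then descend.

```bash
python3 -c "
from h import *
C=cal('wrist');T=cal('top')
P=plane(C,[(322,113),(323.3,301),(322.3,214)],.044);print(P,(P[0]+P[1])/2,np.arctan2(*(P[0]-P[1])[1::-1]),np.linalg.norm(P[0]-P[1]))
print(tri(C,[(322.3,214)],T,[(364.95,190)]))
c=(P[0]+P[1])/2
go(c[0],c[1],.206,np.arctan2(*(P[0]-P[1])[1::-1]))"
```

```text
[[ 0.7359 -0.1349  0.044 ]
 [ 0.5601 -0.1138  0.044 ]
 [ 0.6489 -0.1241  0.044 ]] [ 0.648  -0.1243  0.044 ] -0.11949330953534146 0.17706899919090316
[[ 0.6473 -0.1219  0.0357  0.0042]]
t 2.08 p [ 0.6392 -0.1169  0.3622] yaw -0.1322 q6 1.443 F [0.113  0.0198 0.1585] open 40.4
 turn about tool z -0.0127  shift mm before turn [ 10.3457   6.3149 156.1532]  after turn [  9.6244   6.3714 156.197 ]
```

Request:
{"name": "apply_moves", "arguments": {"deltas": [[40,[9,5,20],0],[40,[0,0,30],0],[40,[0,0,30],0],[40,[0,0,20],0],[40,[0,0,0],0]]}}

```text
t: 2.7
tool_pos: [0.646, -0.1256, 0.2626]
orientation: [-3.134, 0.214, 0.005]
force: [0.1, 0.6, 0.3]
opening: 0.0402
```

```bash
python3 -c "
from h import *
go(.648,-.123,.206,-.125)
C=cal('wrist');im=viewer.read_camera('wrist');cv2.imwrite('pics/w2.png',im)
s,p,R=pose(); print(proj(C,[p+R@[0,20,186],p+R@[0,-20,186],p+R@[0,12,186-6]]))"
```

```text
t 2.7 p [ 0.646  -0.1256  0.2626] yaw -0.1365 q6 1.437 F [0.0956 0.5866 0.3384] open 40.2
 turn about tool z -0.0115  shift mm before turn [ 1.8268 -2.8228 56.5574]  after turn [ 1.6631 -2.8247 56.5623]
[[354.6347 130.7337]
 [279.8005 130.6718]
 [340.4258 130.6853]]
```

View pics/w2.png

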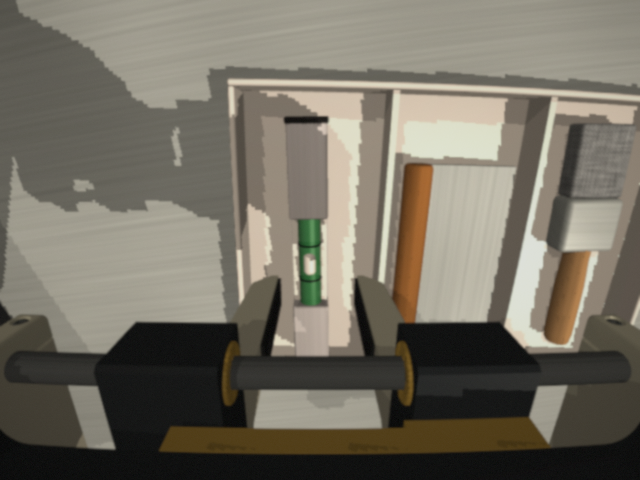

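The view shows fingers at columns 278 and 357, the level at 286–327 (far end) and the vial at (310,262), so the level is slightly to the left. I'll compute the correction.

```bash
python3 -c "
from h import *
C=cal('wrist')
P=plane(C,[(310.2,262),(306.8,119),(309,219.5),(311,302)],.044);print(P)
a=np.arctan2(*(P[1]-P[3])[1::-1]);print(a)
s,p,R=pose(); print('in tool mm',(P-p)@R*1e3)
print(proj(C,[p+R@[0,.02,.186],p+R@[0,-.02,.186]]))
go(P[0,0],P[0,1],.206,a)"
```

```text
[[ 0.6509 -0.1228  0.044 ]
 [ 0.7377 -0.1332  0.044 ]
 [ 0.679  -0.1261  0.044 ]
 [ 0.6222 -0.1193  0.044 ]]
-0.1200008657327866
in tool mm [[  3.9574  -3.2088 220.4229]
 [ 91.3693  -4.7163 220.3468]
 [ 32.2382  -3.8045 220.3983]
 [-24.9567  -2.829  220.4481]]
[[351.1748 292.1317]
 [278.5098 292.0572]]
t 2.75 p [ 0.6467 -0.1255  0.2644] yaw -0.1362 q6 1.438 F [ 0.0624 -0.207   0.8811] open 39.8
 turn about tool z -0.0162  shift mm before turn [ 3.8162 -3.2151 58.4229]  after turn [ 3.817  -3.1559 58.4261]
```

Request:
{"name": "apply_moves", "arguments": {"deltas": [[40,[2.5,-3,0],-0.016],[40,[0,0,25],0],[40,[0,0,22],0],[40,[0,0,10],0],[40,[0,0,0],0]]}}

```text
t: 3.38
tool_pos: [0.6496, -0.1219, 0.2067]
orientation: [-3.136, 0.187, 0.003]
force: [0.6, 0.7, 0.7]
opening: 0.0405
```

Request:
{"name": "apply_moves", "arguments": {"deltas": [[15,[0,0,0],0],[15,[0,0,0],0],[15,[0,0,0],0]]}}

```text
t: 3.75
tool_pos: [0.6505, -0.1221, 0.2089]
orientation: [3.136, -0.187, 0.003]
force: [-0.2, 1.5, 3.5]
opening: 0.0238
```

Request:
{"name": "apply_moves", "arguments": {"deltas": [[15,[0,0,-20],0],[15,[0,0,-40],0],[15,[0,0,-50],0],[15,[0,0,-40],0],[15,[0,0,0],0]]}}

```text
t: 4.38
tool_pos: [0.6511, -0.1225, 0.364]
orientation: [3.134, -0.187, 0.014]
force: [1.1, 0.2, -3.6]
opening: 0.0239
```

```bash
python3 -c "
from h import *
go(.643,.236,.33,.257)
C=cal('wrist');im=viewer.read_camera('wrist');cv2.imwrite('pics/w3.png',im)"
```

```text
t 4.38 p [ 0.6511 -0.1225  0.364 ] yaw -0.1192 q6 1.427 F [ 1.0592  0.2029 -3.6096] open 23.9
 turn about tool z -0.3762  shift mm before turn [ -50.9713 -355.0193   33.0432]  after turn [  83.3018 -348.7595   34.0032]
```

View pics/w3.png

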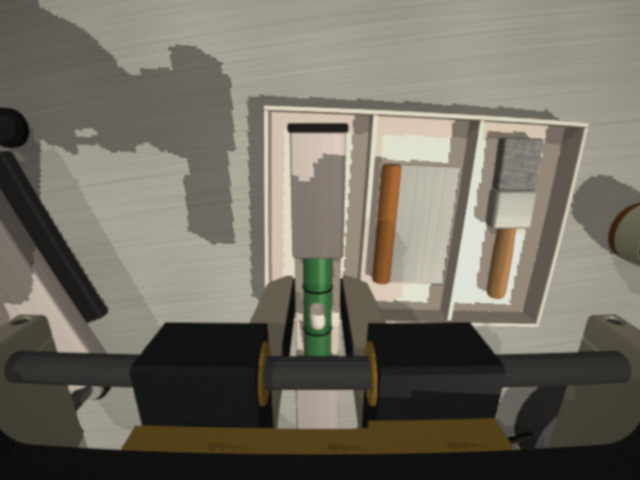

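The level is held, level and clear of the tray. Next I'll rotate and traverse to the shelf.

Request:
{"name": "apply_moves", "arguments": {"deltas": [[15,[0,0,0],-0.188],[15,[0,0,0],-0.188],[15,[12,-50,0],0],[15,[12,-50,0],0],[15,[12,-50,0],0]]}}

```text
t: 5.05
tool_pos: [0.6458, 0.0334, 0.3547]
orientation: [-3.115, -0.4, 0.007]
force: [0.1, 0.4, -2.4]
opening: 0.0236
```

Request:
{"name": "apply_moves", "arguments": {"deltas": [[15,[12,-50,0],0],[15,[12,-50,0],0],[15,[12,-50,0],0],[15,[11,-49,0],0],[15,[0,0,0],0]]}}

```text
t: 5.68
tool_pos: [0.6403, 0.2402, 0.3545]
orientation: [-3.115, -0.408, 0.007]
force: [-0.5, -1.1, -2.5]
opening: 0.024
```

```bash
python3 -c "
from h import *
go(.643,.236,.30,.257)"
```

```text
t 5.67 p [0.6403 0.2402 0.3545] yaw 0.2605 q6 1.594 F [-0.5146 -1.1335 -2.4892] open 24.0
 turn about tool z 0.0035  shift mm before turn [ 1.7404  4.8092 54.4599]  after turn [ 1.5059  4.7496 54.4722]
```

Request:
{"name": "apply_moves", "arguments": {"deltas": [[15,[2,4,20],0],[15,[0,0,20],0],[15,[0,0,12],0],[15,[0,0,3],0],[15,[0,0,0],0]]}}

```text
t: 6.3
tool_pos: [0.645, 0.2328, 0.3028]
orientation: [-3.116, -0.4, -0.0]
force: [0.1, -0.4, -1.7]
opening: 0.0238
```

Request:
{"name": "apply_moves", "arguments": {"deltas": [[15,[0,0,2],0],[15,[0,0,0],0]]}}

```text
t: 6.55
tool_pos: [0.6451, 0.2333, 0.3014]
orientation: [-3.116, -0.401, -0.002]
force: [-0.3, -0.2, -3.3]
opening: 0.0239
```

Request:
{"name": "apply_moves", "arguments": {"deltas": [[15,[0,0,2],0],[15,[0,0,0],0]]}}

```text
t: 6.8
tool_pos: [0.6448, 0.2332, 0.2986]
orientation: [3.116, 0.401, -0.0]
force: [-0.3, 0.9, -3.3]
opening: 0.024
```

Request:
{"name": "apply_moves", "arguments": {"deltas": [[15,[0,0,2],0],[15,[0,0,0],0]]}}

```text
t: 7.05
tool_pos: [0.6448, 0.2332, 0.2964]
orientation: [3.116, 0.401, -0.001]
force: [-0.2, -0.5, -3.6]
opening: 0.024
```

Request:
{"name": "apply_moves", "arguments": {"deltas": [[15,[0,0,2],0],[15,[0,0,0],0]]}}

```text
t: 7.3
tool_pos: [0.645, 0.2332, 0.2947]
orientation: [-3.116, -0.401, -0.0]
force: [-0.4, -0.0, -2.1]
opening: 0.0241
```

Request:
{"name": "apply_moves", "arguments": {"deltas": [[15,[0,0,1],0],[15,[0,0,0],0]]}}

```text
t: 7.55
tool_pos: [0.6449, 0.2332, 0.2941]
orientation: [-3.116, -0.401, -0.001]
force: [-1.9, -0.7, -0.2]
opening: 0.0242
```

Contact is felt, with the weight coming off the wrist. I'll open the fingers and rise.

Request:
{"name": "apply_moves", "arguments": {"deltas": [[24,[0,0,0.5],0],[32,[0,0,0],0],[45,[0,0,0],0],[60,[0,0,0],0],[60,[0,0,0],0]]}}

```text
t: 8.18
tool_pos: [0.6449, 0.2331, 0.2932]
orientation: [-3.116, -0.401, 0.0]
force: [0.3, 0.4, -0.1]
opening: 0.0569
```

Request:
{"name": "apply_moves", "arguments": {"deltas": [[60,[0,0,-20],0],[60,[0,0,-40],0],[60,[0,0,-40],0],[60,[0,0,0],0],[60,[0,0,0],0]]}}

```text
t: 8.8
tool_pos: [0.6449, 0.2332, 0.394]
orientation: [-3.116, -0.401, -0.002]
force: [0.1, -0.5, -0.0]
opening: 0.0601
```

```bash
python3 -c "
from h import *
go(.470,.191,.33,.257)
C=cal('wrist');im=viewer.read_camera('wrist');cv2.imwrite('pics/w4.png',im)
np.save('w4.npy',np.array([0]));import pickle;pickle.dump(C,open('w4.pkl','wb'))"
```

```text
t 8.8 p [0.6449 0.2332 0.394 ] yaw 0.2558 q6 1.587 F [ 0.1137 -0.5255 -0.0439] open 60.1
 turn about tool z -0.0012  shift mm before turn [-179.9276   -3.4594   63.8573]  after turn [-179.8574   -3.6686   64.0432]
```

View pics/w4.png

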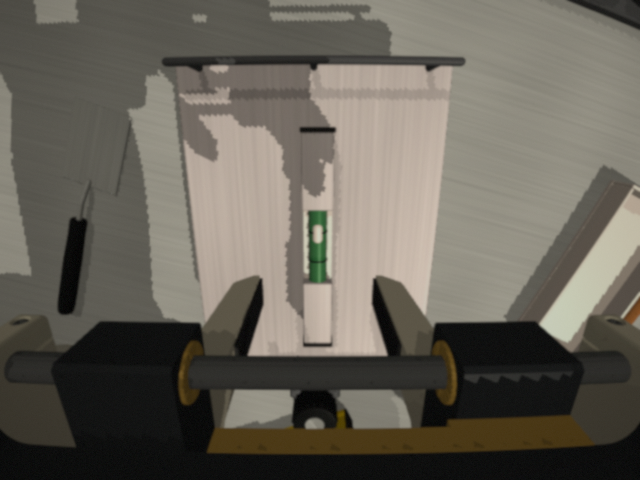

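The level stands in mid-deck. The bubble at (317,233), with the vial spanning rows 211–282, is about 11 mm towards the far end, so about 3.5 rad clockwise. The knob cap is at (315,423).

```bash
python3 -c "
from h import *;import pickle
C=pickle.load(open('w4.pkl','rb'));T=cal('top');S=cal('scene')
print(tri(C,[(315,423)],T,[(264.76,241.3)]),tri(C,[(315,423)],S,[(355.5,263)]),plane(C,[(315,423)],.131))
im=cv2.imread('pics/w4.png');print(im[205:290:3,315:320].mean(1).astype(int).tolist())
P=plane(C,[(318,129),(318,344.5),(317.5,211),(317,282),(317,233)],.13);print(P)
"
```

```text
[[0.4708 0.1895 0.129  0.0028]] [[0.4679 0.1873 0.1259 0.0004]] [[0.4734 0.1887 0.131 ]]
[[166, 178, 193], [162, 175, 189], [78, 112, 84], [59, 103, 56], [59, 103, 57], [60, 104, 57], [67, 109, 68], [152, 172, 183], [174, 194, 200], [175, 194, 200], [175, 194, 200], [175, 195, 200], [162, 184, 190], [73, 114, 76], [65, 109, 64], [66, 110, 64], [66, 110, 65], [65, 110, 64], [58, 101, 56], [45, 71, 45], [67, 112, 67], [68, 113, 67], [67, 113, 67], [68, 113, 68], [69, 113, 68], [67, 111, 66], [109, 123, 125], [167, 180, 195], [167, 181, 195]]
[[0.7285 0.253  0.13  ]
 [0.5584 0.2082 0.13  ]
 [0.6716 0.2384 0.13  ]
 [0.6151 0.224  0.13  ]
 [0.6548 0.2344 0.13  ]]
```

Request:
{"name": "apply_moves", "arguments": {"deltas": [[70,[-60,-1,0],0],[70,[-60,-1,0],0],[70,[-60,-1,0],0],[70,[0,0,0],-0.188],[70,[0,0,0],-0.188]]}}

```text
t: 9.48
tool_pos: [0.4686, 0.1902, 0.3918]
orientation: [-2.983, -0.984, 0.004]
force: [0.0, 0.4, 0.2]
opening: 0.0702
```

Request:
{"name": "apply_moves", "arguments": {"deltas": [[70,[0,0,0],-0.188],[70,[0,0,0],-0.188],[70,[0,0,0],-0.188],[70,[0,0,0],-0.188],[70,[0,0,0],-0.188]]}}

```text
t: 10.1
tool_pos: [0.4695, 0.1904, 0.3916]
orientation: [-2.216, -2.225, 0.004]
force: [-0.1, -0.1, -0.1]
opening: 0.07
```

Request:
{"name": "apply_moves", "arguments": {"deltas": [[70,[0,0,0],-0.188],[70,[0,0,0],-0.188],[70,[0,0,0],-0.188],[70,[0,0,0],-0.188],[70,[0,0,0],-0.188]]}}

```text
t: 10.72
tool_pos: [0.4695, 0.1904, 0.3916]
orientation: [-0.972, -2.985, 0.003]
force: [0.2, 0.7, 0.2]
opening: 0.0701
```

Request:
{"name": "apply_moves", "arguments": {"deltas": [[70,[0,0,0],-0.188],[70,[0,0,0],-0.188],[70,[0,0,0],-0.188],[70,[0,0,0],-0.188],[70,[0,0,0],0]]}}

```text
t: 11.35
tool_pos: [0.4696, 0.1904, 0.3919]
orientation: [0.177, -3.134, 0.001]
force: [0.5, 0.5, 0.5]
opening: 0.0697
```

```bash
python3 -c "
from h import *
go(.470,.191,.33,.257)
C=cal('wrist');im=viewer.read_camera('wrist');cv2.imwrite('pics/w5.png',im)
import pickle;pickle.dump(C,open('w5.pkl','wb'))"
```

```text
t 11.35 p [0.4696 0.1904 0.3919] yaw -3.0286 q6 -1.4 F [0.4616 0.4732 0.5077] open 69.7
 turn about tool z 2.9976  shift mm before turn [-0.5862  0.5836 61.8841]  after turn [ 0.5093 -0.4879 61.8856]
```

View pics/w5.png

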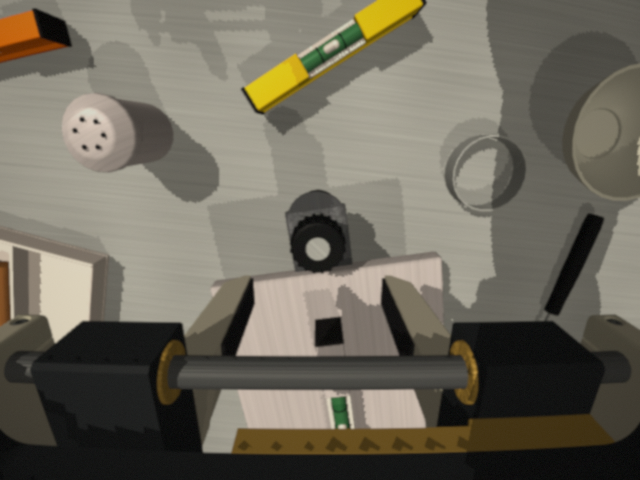

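The knob cap is at (317,248), between the fingers' columns. I'll compute the fine offset.

```bash
python3 -c "
from h import *;import pickle
C=pickle.load(open('w5.pkl','rb'));T=cal('top');A=pickle.load(open('w4.pkl','rb'))
print(plane(C,[(317.2,248)],.131),tri(C,[(317.2,248)],T,[(264.76,241.3)]),tri(C,[(317.2,248)],A,[(315,423)]))
s,p,R=pose();print((plane(C,[(317.2,248)],.131)-p)@R*1e3)"
```

```text
[[0.4711 0.1892 0.131 ]] [[0.4688 0.1893 0.138  0.0009]] [[0.4717 0.1888 0.1294 0.001 ]]
[[ -1.7653  -1.3148 261.0889]]
```

Request:
{"name": "apply_moves", "arguments": {"deltas": [[70,[-1.5,-1,30],0],[70,[0,0,35],0],[70,[0,0,25],0],[70,[0,0,8],0],[70,[0,0,0],0]], "grip_force": 20}}

```text
t: 12.02
tool_pos: [0.4715, 0.1897, 0.295]
orientation: [0.176, -3.136, 0.0]
force: [-0.1, -0.2, 0.4]
opening: 0.07
```

Request:
{"name": "apply_moves", "arguments": {"deltas": [[30,[0,0,0],0],[30,[0,0,0],0],[30,[0,0,0],0],[30,[0,0,0],0]]}}

```text
t: 12.52
tool_pos: [0.4718, 0.1903, 0.2959]
orientation: [-0.179, 3.135, 0.003]
force: [-0.9, 4.2, 1.6]
opening: 0.0416
```

Request:
{"name": "apply_moves", "arguments": {"deltas": [[30,[0,0,0],0.185],[30,[0,0,0],0.185],[30,[0,0,0],0.185],[30,[0,0,0],0.185],[30,[0,0,0],0.185]]}}

```text
t: 13.15
tool_pos: [0.4716, 0.1898, 0.2959]
orientation: [1.247, 2.883, 0.0]
force: [-3.2, 1.1, 4.3]
opening: 0.0414
```

Request:
{"name": "apply_moves", "arguments": {"deltas": [[30,[0,0,0],0.185],[30,[0,0,0],0.185],[30,[0,0,0],0.185],[30,[0,0,0],0.185],[30,[0,0,0],0.185]]}}

```text
t: 13.78
tool_pos: [0.4711, 0.1897, 0.2959]
orientation: [-2.402, -2.023, 0.002]
force: [-8.8, -1.2, 8.9]
opening: 0.0417
```

Request:
{"name": "apply_moves", "arguments": {"deltas": [[30,[0,0,0],0.185],[30,[0,0,0],0.185],[30,[0,0,0],0.185],[30,[0,0,0],0.185],[30,[0,0,0],0.185]]}}

```text
t: 14.4
tool_pos: [0.4707, 0.19, 0.2959]
orientation: [-3.052, -0.739, 0.004]
force: [-11.5, 2.6, 11.5]
opening: 0.042
```

Request:
{"name": "apply_moves", "arguments": {"deltas": [[30,[0,0,0],0.185],[30,[0,0,0],0.185],[30,[0,0,0],0.185],[30,[0,0,0],0],[30,[0,0,0],0]]}}

```text
t: 15.02
tool_pos: [0.4706, 0.1904, 0.2959]
orientation: [-3.139, 0.116, 0.005]
force: [-11.2, 4.0, 11.2]
opening: 0.0416
```

```bash
python3 -c "
from h import *
go(.644,.233,.4,.257)
C=cal('wrist');print('level top centre in wrist px',proj(C,[[.6434,.2312,.13]]))
print('top px',proj(cal('top'),[[.6434,.2312,.13]]))"
```

```text
t 15.03 p [0.4706 0.1904 0.2959] yaw -0.0738 q6 1.927 F [-11.2001   4.046   11.2331] open 41.6
 turn about tool z -0.3308  shift mm before turn [ 169.4549  -55.3693 -104.5916]  after turn [ 178.5259    2.8518 -104.1177]
level top centre in wrist px [[ 168.0098 -106.6219]]
top px [[251.6982 185.1427]]
```

Turned 3.33 rad. Now release, rise, and go over the level with the jaws lengthwise to look.

Request:
{"name": "apply_moves", "arguments": {"deltas": [[70,[0,0,0],0],[70,[0,0,0],0],[70,[0,0,-30],0],[70,[0,0,-50],0],[70,[0,0,-25],-0.18]]}}

```text
t: 15.65
tool_pos: [0.4721, 0.1896, 0.4032]
orientation: [-3.136, -0.17, -0.006]
force: [1.6, -0.3, 0.2]
opening: 0.07
```

Request:
{"name": "apply_moves", "arguments": {"deltas": [[80,[0,0,0],-0.188],[80,[0,0,0],-0.188],[80,[0,0,0],-0.188],[80,[0,0,0],-0.188],[80,[0,0,0],-0.188]]}}

```text
t: 16.27
tool_pos: [0.4717, 0.1895, 0.4001]
orientation: [2.719, 1.573, -0.0]
force: [0.0, -0.5, -0.1]
opening: 0.0802
```

Request:
{"name": "apply_moves", "arguments": {"deltas": [[80,[0,0,0],-0.188],[80,[0,0,0],-0.188],[80,[0,0,0],-0.188],[80,[0,0,0],-0.188],[80,[0,45,0],0]]}}

```text
t: 16.9
tool_pos: [0.5145, 0.1994, 0.4]
orientation: [-1.957, -2.457, 0.002]
force: [-0.6, -0.3, 0.1]
opening: 0.0803
```

Request:
{"name": "apply_moves", "arguments": {"deltas": [[80,[0,45,0],0],[80,[0,45,0],0],[80,[0,43,0],0],[80,[0,0,0],0],[80,[0,0,0],0]]}}

```text
t: 17.52
tool_pos: [0.6451, 0.2288, 0.3996]
orientation: [-1.961, -2.454, 0.002]
force: [0.2, 0.4, 0.0]
opening: 0.0798
```

```bash
python3 -c "
from h import *
go(.6434,.2312,.35,1.8278)
C=cal('wrist');im=viewer.read_camera('wrist');cv2.imwrite('pics/w6.png',im)
import pickle;pickle.dump(C,open('w6.pkl','wb'))"
```

```text
t 17.52 p [0.6451 0.2288 0.3996] yaw 1.793 q6 0.044 F [0.1836 0.4014 0.0458] open 79.8
 turn about tool z -0.0348  shift mm before turn [ 2.7518 -1.0699 49.5901]  after turn [ 2.7819 -1.0348 49.5891]
```

View pics/w6.png

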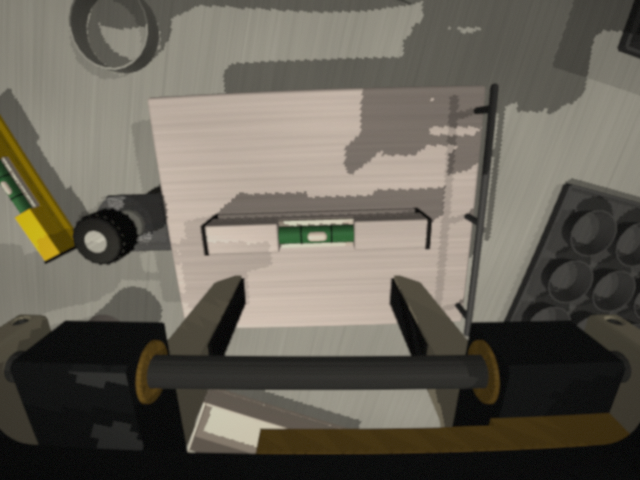

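The bubble now sits between the rings: bubble at (317,236), vial columns 278–355. I'll measure it precisely and find the press position.

```bash
cat >> h.py <<'E'
def bubble(im,C,guess,zt=.13,u=np.array([np.cos(.257),np.sin(.257),0])):
    x,y=np.round(guess).astype(int); r=im[y-1:y+2,x-60:x+60].astype(int).mean(0)
    sat=r[:,1]-np.maximum(r[:,0],r[:,2]); g=np.where(sat>30)[0]; a,b=g.min(),g.max()
    br=r.sum(1); m=np.zeros(len(r),bool); m[a:b]=br[a:b]>br[g].mean()+120
    k=np.where(m)[0]; w=np.where((np.arange(len(r))>a+3)&(np.arange(len(r))<b-3)&(br<180))[0]
    px=[x-60+v for v in(a-.5,b+.5,k.min()-.5,k.max()+.5)]
    P=plane(C,[(v,y) for v in px],zt)@u
    print("vial px",px[:2],"bubble px",px[2:],"dark ring px",w+x-60,"vial len",(P[1]-P[0])*1e3,"bubble len",(P[3]-P[2])*1e3,"bubble off mm (+ away from foot)",((P[2]+P[3])-(P[0]+P[1]))*500)
E
python3 -c "
from h import *;import pickle
C=pickle.load(open('w6.pkl','rb'));im=cv2.imread('pics/w6.png')
bubble(im,C,(317,236))
print(im[236,270:362].tolist()[::1])
c=plane(C,[(204.5,238),(430,232),(316.5,236)],.13);print(c,(c[0]+c[1])/2,np.arctan2(*(c[1]-c[0])[1::-1]))
go(*c[2][:2],.33,1.8278)
"
```

```text
vial px [np.float64(278.5), np.float64(352.5)] bubble px [np.float64(306.5), np.float64(326.5)] dark ring px [300 301 302 330 331 332] vial len 57.95080585170598 bubble len 15.653118861595484 bubble off mm (+ away from foot) 0.7885987476472511
[[173, 186, 202], [173, 187, 201], [173, 186, 201], [173, 186, 201], [172, 185, 200], [168, 181, 196], [152, 164, 178], [122, 137, 141], [86, 109, 96], [64, 99, 63], [58, 101, 54], [59, 102, 56], [59, 102, 55], [59, 102, 56], [59, 102, 55], [60, 102, 55], [62, 103, 57], [60, 102, 56], [60, 102, 55], [59, 103, 55], [60, 103, 55], [61, 104, 57], [58, 102, 54], [60, 103, 56], [60, 103, 55], [59, 102, 55], [59, 103, 55], [59, 102, 54], [56, 98, 52], [53, 89, 49], [44, 72, 41], [40, 66, 37], [49, 84, 44], [55, 97, 51], [58, 102, 54], [61, 104, 58], [73, 111, 76], [106, 137, 121], [145, 170, 169], [171, 192, 197], [180, 200, 207], [180, 200, 208], [179, 199, 208], [179, 200, 209], [179, 199, 209], [179, 199, 209], [179, 200, 209], [179, 200, 209], [181, 201, 210], [178, 198, 208], [179, 200, 210], [179, 199, 209], [179, 199, 210], [173, 194, 206], [1
[... 196 characters left out ...]
, 100, 51], [57, 101, 53], [57, 101, 53], [57, 101, 53], [56, 100, 52], [56, 101, 51], [55, 100, 51], [56, 101, 53], [57, 101, 54], [55, 99, 50], [57, 101, 53], [55, 99, 50], [56, 100, 51], [56, 100, 51], [55, 100, 52], [57, 99, 55], [75, 109, 82], [110, 131, 125], [143, 157, 166], [157, 170, 183], [162, 175, 190], [162, 174, 190], [162, 175, 190], [163, 176, 191], [162, 175, 189]]
[[0.5579 0.2112 0.13  ]
 [0.7298 0.2554 0.13  ]
 [0.6437 0.2324 0.13  ]] [0.6438 0.2333 0.13  ] 0.2516092737479076
t 17.57 p [0.6448 0.2288 0.4003] yaw 1.7932 q6 0.044 F [0.2765 0.7444 0.3695] open 79.8
 turn about tool z -0.0346  shift mm before turn [ 3.7527 -0.2116 70.3412]  after turn [ 3.7521 -0.0967 70.3415]
```

Request:
{"name": "apply_moves", "arguments": {"deltas": [[80,[4,0,0],-0.03],[80,[0,0,35],0],[80,[0,0,25],0],[80,[0,0,14],0],[80,[0,0,0],0]]}}

```text
t: 18.2
tool_pos: [0.6437, 0.2329, 0.3257]
orientation: [-1.923, -2.483, 0.002]
force: [0.1, 0.0, 0.2]
opening: 0.0799
```

Request:
{"name": "apply_moves", "arguments": {"deltas": [[80,[0,0,3],0],[80,[0,0,0],0]]}}

```text
t: 18.45
tool_pos: [0.6446, 0.233, 0.3244]
orientation: [1.923, 2.483, 0.002]
force: [-0.6, 0.2, 0.1]
opening: 0.08
```

Request:
{"name": "apply_moves", "arguments": {"deltas": [[80,[0,0,2],0],[80,[0,0,0],0]]}}

```text
t: 18.7
tool_pos: [0.6444, 0.2329, 0.3213]
orientation: [1.924, 2.483, 0.0]
force: [-0.3, -0.0, 0.1]
opening: 0.0799
```

Request:
{"name": "apply_moves", "arguments": {"deltas": [[80,[0,0,2],0],[80,[0,0,0],0]]}}

```text
t: 18.95
tool_pos: [0.6443, 0.2329, 0.3189]
orientation: [-1.924, -2.483, 0.001]
force: [0.7, 0.7, 0.8]
opening: 0.0799
```

Request:
{"name": "apply_moves", "arguments": {"deltas": [[80,[0,0,1.5],0],[80,[0,0,0],0]]}}

```text
t: 19.2
tool_pos: [0.6443, 0.2329, 0.3175]
orientation: [-1.924, -2.483, 0.0]
force: [-0.4, -0.3, -0.0]
opening: 0.0801
```

Request:
{"name": "apply_moves", "arguments": {"deltas": [[80,[0,0,1],0],[80,[0,0,0],0]]}}

```text
t: 19.45
tool_pos: [0.6443, 0.2329, 0.3166]
orientation: [-1.924, -2.483, 0.0]
force: [1.0, -0.2, -0.8]
opening: 0.0801
```

Request:
{"name": "apply_moves", "arguments": {"deltas": [[80,[0,0,1],0],[80,[0,0,0],0]]}}

```text
t: 19.7
tool_pos: [0.6444, 0.2329, 0.3164]
orientation: [1.924, 2.483, 0.001]
force: [-3.7, -0.9, 4.1]
opening: 0.0801
```

Request:
{"name": "apply_moves", "arguments": {"deltas": [[80,[0,0,0.7],0],[80,[0,0,0],0]]}}

```text
t: 19.95
tool_pos: [0.6443, 0.2329, 0.3164]
orientation: [1.924, 2.483, 0.001]
force: [-4.7, -2.0, 9.7]
opening: 0.0799
```

Request:
{"name": "apply_moves", "arguments": {"deltas": [[80,[0,0,0.7],0],[80,[0,0,0],0]]}}

```text
t: 20.2
tool_pos: [0.6443, 0.2329, 0.3163]
orientation: [1.924, 2.483, 0.001]
force: [-7.0, -2.6, 11.7]
opening: 0.0802
```

Pushing at 12 N, with a lateral load along +x. I'll ease that a little, let it settle, and look.

Request:
{"name": "apply_moves", "arguments": {"deltas": [[80,[0,-0.7,0],0],[80,[0,0,0],0],[80,[0,0,0],0],[80,[0,0,0],0],[80,[0,0,0],0]]}}

```text
t: 20.82
tool_pos: [0.6441, 0.2328, 0.3164]
orientation: [1.923, 2.482, 0.003]
force: [-1.8, -0.9, 10.7]
opening: 0.0797
```

Request:
{"name": "apply_moves", "arguments": {"deltas": [[80,[0,0,0],0],[80,[0,0,0],0],[80,[0,0,0],0],[80,[0,0,0],0],[80,[0,0,0],0]]}}

```text
t: 21.45
tool_pos: [0.6441, 0.2328, 0.3164]
orientation: [1.923, 2.482, 0.003]
force: [-1.5, -0.2, 10.6]
opening: 0.0805
```

```bash
python3 -c "
from h import *
F=[]
C=cal('wrist')
for i in range(3):
    im=viewer.read_camera('wrist'); F.append(robot.read_state()['force'])
print(np.array(F))
go(.6444,.2329,.3163,1.8278)
h=cv2.cvtColor(im,cv2.COLOR_BGR2HSV);p=np.argwhere(cv2.inRange(h,(45,80,40),(85,255,255)))[:,::-1];print(p.min(0),p.max(0),np.median(p,0))
cv2.imwrite('pics/w7.png',im);import pickle;pickle.dump(C,open('w7.pkl','wb'))"
```

```text
[[-2.1293 -1.0503  9.7332]
 [-1.9135 -1.0855  9.8771]
 [-2.4353 -1.3917 10.7255]]
t 21.6 p [0.644  0.2328 0.3164] yaw 1.8233 q6 0.02 F [-2.4353 -1.3917 10.7255] open 80.2
 turn about tool z -0.0045  shift mm before turn [-0.022   0.3586  0.0677]  after turn [-0.0236  0.3587  0.0668]
[261 272] [367 295] [310. 282.]
```

View pics/w7.png

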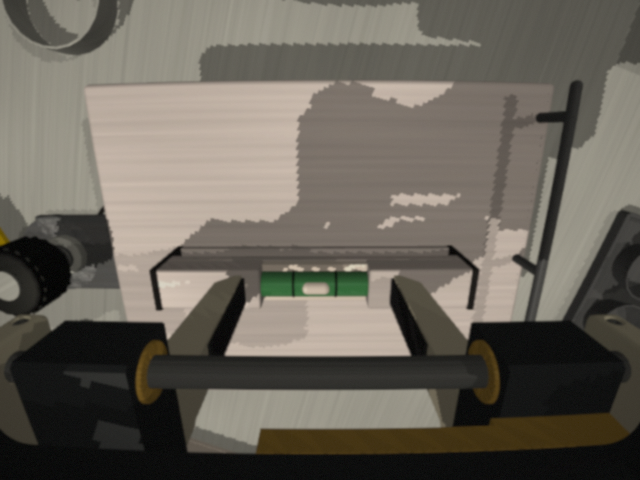

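Fingers press both sides of the window, and the bubble at (315,289) lies between the rings at 293 and 337. Now a precise check.

```bash
python3 -c "
from h import *;import pickle
C=pickle.load(open('w7.pkl','rb'));im=cv2.imread('pics/w7.png')
for y in (286,288,290): bubble(im,C,(315,y))
E=plane(C,[(155,270),(474,270)],.13);c=(E[0]+E[1])/2;print('level c',c,np.arctan2(*(E[1]-E[0])[1::-1]))"
```

```text
vial px [np.float64(260.5), np.float64(367.5)] bubble px [np.float64(302.5), np.float64(327.5)] dark ring px [291 292 293 294 335 336 337] vial len 58.719371800775576 bubble len 13.701630688702892 bubble off mm (+ away from foot) 0.5428955253283796
vial px [np.float64(260.5), np.float64(367.5)] bubble px [np.float64(301.5), np.float64(328.5)] dark ring px [292 293 294 334 335 336 337] vial len 58.84188078355756 bubble len 14.828773169002885 bubble off mm (+ away from foot) 0.5440948462407391
vial px [np.float64(260.5), np.float64(366.5)] bubble px [np.float64(301.5), np.float64(328.5)] dark ring px [292 293 294 334 335 336 337] vial len 58.41235531243716 bubble len 14.859786396355101 bubble off mm (+ away from foot) 0.8216195159762574
level c [0.6407 0.243  0.13  ] 0.2526617596930446
```

Bubble is +0.5 mm, push about 10.5 N steady, level central. Handing in while pressing.

```bash
python3 -c "
from h import *
print(order.close_job()); s=robot.read_state(); print(s['t'],s['force'],s['tool_pos'])"
```

```text
the job is handed in; nothing more can be done
None
the job is handed in; nothing more can be done
```

I took the level out of the tray, stood it in the middle of the shelf in line with the screw foot, and let go. I then turned the knob about 3.3 rad clockwise and pressed the level down with both fingertips, one each side of the vial. I handed the job in at about 21.6 s, still pressing; it reports no verdict.

Last checks before handing in:
- **Bubble:** it was 0.5–0.8 mm from the middle, away from the foot, and between the rings.
- **Push:** 10–11 N down and steady, with about 2 N sideways.
- **Level position:** its centre was at about (0.644, 0.233) m seen from above. The deck middle I measured is (0.643, 0.236) m. It is in line within about 0.01 rad.
- **Other wares:** I saw none of them touched, but I took no overall picture at the end to confirm that.

Two readings disagreed slightly:
- **Oblique close-up:** the final wrist view put the level's centre about 10 mm further left, still well inside the limits. I put that down to the rough edge points I picked.
- **Heights from two views:** these scattered by several millimetres (vial 36–39 mm, deck corners 80–87 mm, knob top 126–138 mm). I therefore set the level down and pressed it by feeling for contact.

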